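# Clear the tipped sample bottle off the turntable into its colour bay

## Robot

A 6-joint arm with a two-finger parallel gripper is mounted at the origin on the work surface. World frame = base frame: x ahead of the robot, y to its left, z up, the work surface at z = 0. Lengths are in m, angles in rad, forces in N, time in s.
With the tool pointing down it reaches from about 0.275 to 0.85 m from the base axis. Payload 5.2 kg.
Tool frame: the origin (TCP) lies at the very end of the fingers, on their centre line; the grasp point (between the pads) lies 19 mm behind it; z points along the fingers, y is the line along which they close (so a half turn about z gives the same grasp; the last joint's range is limited). The gripper opens to 85 mm and grips with 20 to 120 N. Pads are 22 mm wide; open, the fingers measure 114 mm over their backs; the gripper's body (76 mm by 85 mm) begins 54 mm behind the grasp point. The pads swing forward as they close: fully open they stand 13 mm farther back than shut.
Start: joints at [1, 0.259, 1.535, -0, 1.348, -0.203], TCP at [0.198, 0.513, 0.231] pointing down, gripper open.
Joint ranges: [-3.14, 3.14], [-0.91, 2.08], [0.19, 2.58], [-1.22, 4.36], [0.22, 2.71], [-3.12, 3.12]. Speed limits (rad/s): [2.57, 2.57, 3.14, 3.14, 3.14, 3.14].

## Interface

Orientations are given as a unit quaternion [x, y, z, w].
In Python, from station import observe, grab_frame, sign_off, boxes_of gives the robot as it stands.
- The arm moves only by the tool play_rows, never from a script. Its argument "targets" is a list of rows, each a list of 7 numbers: the shift along the tool's x, y, z each as a share of 15 cm, from -1 to 1, then the turn, a rotation vector about the tool's x, y, z each as a share of 0.5 rad, from -1 to 1, then the finger opening in mm, from 0 to 85.4. A call has 1 to 5 rows; each row is the pose to reach, as a shift and turn from the pose commanded when the call began, along the tool's axes at that moment; what a row does not reach only later rows make up. A row lasts 1/10 s, in which the tool goes at most 50 mm and 8.59 degrees, less where a joint would pass 70% of its speed; a pose out of reach is approached as far as the arm can. A call with a number of a shift or a turn outside -1 to 1 is refused whole. A call with a gripper value outside its range is refused whole. The fingers move at their own pace and stop on an object; "force" is the grip in N (left out, the last holds). Time passes only in rows, so rows that repeat a pose let the fingers close. It gives the time, the measured TCP pose, the force, the opening and the grip force at its end, in the units of the state.
- observe(): the state, without advancing time (a new reading comes with each control period).
- grab_frame(name): name is "scene" or "top"; returns a dict with "color" (400x640x3 uint8, red, green, blue), "z_map" (400x640 float32, m along the optical axis (not along the pixel's ray), 0 where there is no reading), "mtx" (3x3 intrinsics, pixels), "k1" (the pictures are not rectified: a ray, as slopes to the right and down, at radius r is drawn at 1 + k1 r^2 times it, then the intrinsics apply), "eye" and "rotation" of the camera in the world. Camera axes: x right, y up, looking along -z (the intrinsics and any distortion apply to the point x, -y, -z); pixel columns grow to the right and rows downward; lengths in m; the calibration is good to about 2 mm. A picture is of the moment at which its call begins.
- sign_off(): hands the job in; it is judged then, once.
Trained networks look in a picture, given as the dict that the camera call returned (one of the last four; its "shot" number tells which), for a name from the list of things; names that differ only in an ending like _2 or _b are one class to them, and where a whole thing is asked for, a point or a joint stands for the part that bears it (a point fixed in the world has none). Each returns a list of dicts, best first, with "conf" (0 to 1); they miss things now and then, are a little off and sometimes report something else, mostly with a low value. They report only what shows in the picture. A call takes as long as a camera call. They do not tell look-alikes from the thing itself.
- boxes_of(picture, name): "box" ([left, top, right, bottom] in pixels, round what is visible of it).
The state is a dict: "clock": time; "joints": joint angles; "joint_vel": joint speeds; "tau": joint torques, N m; "tcp_pos": TCP position; "tool_rot": TCP orientation; "wrist_force": force on the tool from outside, world axes, zero at the start; "ft_torque": the same for the moment, N m; "gripper_width": finger opening in m; "gripper_force": force on a finger pad.
Only numpy, scipy, OpenCV 4.12 (cv2) and the standard library are available. Lean on these libraries where they do the work, as an engineer would, in place of code of your own. Each camera call takes 0.05 s, during which the arm holds its last target. There are 200 camera calls.

## Task

A flat-sided sample bottle has fallen over on the free-spinning turntable: lift it off, leaving the two jars and the tall bottle standing on the turntable. Lay it on the sloping bay of its own colour under the instrument shelf, flat on the slope with its cap uphill and its base down between the two ears by the foot lip, and let go. Leave the other sample bottle on the wooden block, and everything else on the table, where they are.

Things in the scene. Friction and masses are not known exactly. Their poses are not given: they have to be found in the camera images.
- turntable: fixed foot of a white round turntable. Origin on the table at the spin axis, z up. The platter on it is a disc of 150 mm radius whose flat top is 40 mm above the table, with no rim; it has a red mark by its edge.
- platter (a joint): angle of the turntable's platter about its vertical axis, unlimited; it has no drive and almost no friction and turns with any sideways push, carrying what stands on it.
- bottle_orange: flat-sided white sample bottle with orange cap and orange band, lying, 82 mm long, about 70 g. Origin at the centre of its underside, halfway along; x to the cap, z up. Square body 28 x 28 mm from x = -41 to +17 mm (grip across y at x = -12 mm); round cap 22 mm across, x = 25 to 41 mm. At the start one sample bottle lies on the turntable (move that one), the other on the wooden block.
- bottle_orange_mid (a point): centre of the orange sample bottle: 14 mm above its origin, halfway along.
- bottle_orange_cap (a point): end of the orange sample bottle's cap, on its axis, 41 mm from the centre.
- bay_orange: fixed orange bay on the rack. Origin on the table below its floor's centre; x horizontal, uphill, z up. Floor 48 x 104 mm, rises 25 degrees to +x, centre 100 mm above the table. At the lower end a foot lip 12 mm high, its inner face 45 mm down the slope from the centre, and two side ears 12 mm high, 40 mm apart, reaching up to 34 mm from the centre. No other walls.
- floor_orange (a point): centre of the orange bay's floor surface; x points up the slope (25 degrees), z square to the floor. A bottle lying with its base 4 mm from the lip has its middle 14 mm above this point.
- bottle_blue: flat-sided white sample bottle with blue cap and blue band, lying, 82 mm long, about 70 g. Origin at the centre of its underside, halfway along; x to the cap, z up. Square body 28 x 28 mm from x = -41 to +17 mm (grip across y at x = -12 mm); round cap 22 mm across, x = 25 to 41 mm. At the start one sample bottle lies on the turntable (move that one), the other on the wooden block.
- bottle_blue_mid (a point): centre of the blue sample bottle: 14 mm above its origin, halfway along.
- bottle_blue_cap (a point): end of the blue sample bottle's cap, on its axis, 41 mm from the centre.
- bay_blue: fixed blue bay on the rack. Origin on the table below its floor's centre; x horizontal, uphill, z up. Floor 48 x 104 mm, rises 25 degrees to +x, centre 100 mm above the table. At the lower end a foot lip 12 mm high, its inner face 45 mm down the slope from the centre, and two side ears 12 mm high, 40 mm apart, reaching up to 34 mm from the centre. No other walls.
- floor_blue (a point): centre of the blue bay's floor surface; x points up the slope (25 degrees), z square to the floor. A bottle lying with its base 4 mm from the lip has its middle 14 mm above this point.
- rack: fixed grey rack, 270 mm wide, whose front faces the robot (-x of its own). Origin on the table before the bays (their origins: x = 65, y = +-62 mm). Over the bays' upper half is a shelf, x = 62 to 197 mm, 275 to 289 mm above the table, on two back posts at x = 187 mm, with a meter on top to 344 mm. A vertical tool hits the shelf: tilt it 25 degrees, fingers pointing forward under it.
- rest_block: fixed wooden block, 100 x 100 x 40 mm, beyond the work, on which the other sample bottle lies. Origin at the centre of its underside.
- jar_white: white jar with grey cap, 46 mm diameter, 52 mm tall, loose, standing on the turntable. Origin at the centre of its underside, z up.
- jar_amber: amber jar with white cap, 46 mm diameter, 52 mm tall, loose, standing on the turntable. Origin at the centre of its underside, z up.
- reagent_tall: tall green bottle with white cap and orange label, 56 mm diameter, 140 mm tall, loose, standing on the turntable. Origin at the centre of its underside, z up.
- red_cup: red plastic cup, 74 mm across the rim, 85 mm tall, loose, on the table between robot and work; leave alone. Origin at the centre of its underside.
- reagent_blue: blue reagent bottle with orange label, 54 mm diameter, 90 mm tall, loose, on the table; leave alone. Origin at the centre of its underside.
- reagent_purple: purple reagent bottle with orange label, 54 mm diameter, 90 mm tall, loose, on the table; leave alone. Origin at the centre of its underside.
- tape_roll: green tape roll, a disc of 64 mm diameter and 20 mm height, loose, left on the table; leave alone. Origin at the centre of its underside.
Not all that is in view belongs to the job. Leave any pink look-alike of the bottle_blue alone. Leave any green look-alike of the jar_white alone.

How it is judged:
On the way:
1. a sample bottle has been lifted clear of the turntable, to more than 70 mm above its top (height (world z) of any of bottle_orange_mid, bottle_blue_mid above 0.11 m), for 0.1 s.
At the end, for the whole second after the job is handed in: The tipped bottle lies released on its own colour's bay, at rest along the floor, cap uphill, middle within 14 mm along and 10 mm across of the floor centre; the other is on the block; both jars and the tall bottle stand upright on the turntable, which has stopped (((x of bottle_orange_mid in the frame of floor_orange between -0.012 and 0.014 m and y of bottle_orange_mid in the frame of floor_orange between -0.01 and 0.01 m and z of bottle_orange_mid in the frame of floor_orange between 0.008 and 0.019 m and x of bottle_orange_cap in the frame of floor_orange above 0.025 m and y of bottle_orange_cap in the frame of floor_orange between -0.016 and 0.016 m and z of bottle_orange_cap in the frame of floor_orange between 0.006 and 0.022 m and linear speed of bottle_orange below 0.03 m/s and horizontal distance between bottle_blue and rest_block below 0.06 m) or (x of bottle_blue_mid in the frame of floor_blue between -0.012 and 0.014 m and y of bottle_blue_mid in the frame of floor_blue between -0.01 and 0.01 m and z of bottle_blue_mid in the frame of floor_blue between 0.008 and 0.019 m and x of bottle_blue_cap in the frame of floor_blue above 0.025 m and y of bottle_blue_cap in the frame of floor_blue between -0.016 and 0.016 m and z of bottle_blue_cap in the frame of floor_blue between 0.006 and 0.022 m and linear speed of bottle_blue below 0.03 m/s and horizontal distance between bottle_orange and rest_block below 0.06 m)) and angle between each of jar_white, jar_amber, reagent_tall's own z axis and vertical below 0.2 rad and horizontal distance between each of jar_white, jar_amber, reagent_tall and turntable below 0.15 m and height (world z) of each of jar_white, jar_amber, reagent_tall above 0.034 m and velocity of joint platter between -0.2 and 0.2 rad/s); the robot touches nothing.
It fails at once if a jar or the tall bottle on the turntable is tipped over (angle between any of jar_white, jar_amber, reagent_tall's own z axis and vertical above 0.5 rad).
It fails at once if the cup, a reagent bottle or the tape roll is pushed more than 30 mm out of its place (distance of any of red_cup, reagent_blue, reagent_purple, tape_roll from where it was at the start of the episode above 0.03 m).
It fails at once if both sample bottles are moved (distance of each of bottle_orange, bottle_blue from where it was at the start of the episode above 0.02 m).
It also fails if it takes over 58 s, if anything falls off the work surface, if the arm or the gripper's body presses on something with over 40 N, if the wrist force passes 120 N, or if a joint passes its speed limit or range.

## Working session

There is one attempt and no reset: what is moved stays moved. The work goes in short steps, Python scripts to look and compute and a tool call to move; the robot and the scene stay as the last step left them, time stands still between calls to the robot, and variables do not carry over. Pictures are saved under pics/ and viewed, at most 10 in all, crops included, and the job is handed in when it is done.

Besides the shell and the picture viewer there is one more tool, called by a JSON object that holds its "op" and its "data", one argument or row to a line. play_rows: Moves the arm, as the interface text tells. Its arguments: {"type":"object","properties":{"targets":{"type":"array"},"force":{"type":"number"}},"required":["targets"]}

```bash
mkdir -p pics
cat > h.py <<'E'
import numpy as np, cv2
from station import observe, grab_frame, sign_off, boxes_of
from scipy.spatial.transform import Rotation as R
def cloud(f):
    K=np.array(f["mtx"]);z=f["z_map"];h,w=z.shape
    u,v=np.meshgrid(np.arange(w),np.arange(h))
    x=(u-K[0,2])/K[0,0];y=(v-K[1,2])/K[1,1]
    rd=np.hypot(x,y);r=rd.copy()
    for _ in range(20): r=rd/(1+f["k1"]*r*r)
    s=np.where(rd>0,r/np.maximum(rd,1e-9),1)
    P=np.stack([x*s*z,-y*s*z,-z],-1)
    Rm=np.array(f["rotation"])
    if Rm.size==4: Rm=R.from_quat(Rm).as_matrix()
    return P@Rm.T+np.array(f["eye"])
def save(f,n,crop=None,s=1):
    im=cv2.cvtColor(f["color"],cv2.COLOR_RGB2BGR)
    if crop: im=im[crop[1]:crop[3],crop[0]:crop[2]]
    cv2.imwrite("pics/"+n,cv2.resize(im,None,fx=s,fy=s,interpolation=cv2.INTER_CUBIC))
E
python3 - <<'E'
from h import *
print(observe())
for n in("scene","top"):
    f=grab_frame(n);save(f,n+"0.png",s=1.25)
    np.savez(n+"0.npz",P=cloud(f),c=f["color"],z=f["z_map"])
    P=cloud(f);print(n,f["eye"],np.shape(f["rotation"]),f["k1"])
    for o in["turntable","platter","bottle_orange","bottle_blue","bay_orange","bay_blue","rack","rest_block","jar_white","jar_amber","reagent_tall","red_cup","reagent_blue","reagent_purple","tape_roll"]:
        for b in boxes_of(f,o)[:3]:
            x=b["box"];cx,cy=int((x[0]+x[2])/2),int((x[1]+x[3])/2)
            print(o,round(b["conf"],2),np.round(x).astype(int),P[cy,cx].round(3))
E
```

```text
{'clock': 0.0, 'joints': array([ 1.00019873e+00,  2.59334926e-01,  1.53605763e+00, -8.52681484e-06,
        1.34801270e+00, -2.02783061e-01]), 'joint_vel': array([-0.00021315, -0.00026511,  0.00067448, -0.0003186 ,  0.00067788,
       -0.00072771]), 'tau': array([-6.89886019e-04, -4.46037304e+01, -2.90569335e+01, -4.89037611e-04,
        1.20770460e-02, -2.54509689e-05]), 'tcp_pos': array([0.19745313, 0.51277792, 0.23048926]), 'tool_rot': array([ 1.82871331e-01,  9.83136438e-01, -8.40952359e-04, -3.37939836e-04]), 'wrist_force': array([ 0.44845415, -0.78318251, -0.15672845]), 'ft_torque': array([ 0.00930634, -0.02299745,  0.03236452]), 'gripper_force': 0.0, 'gripper_width': 0.08527788801241809}
scene [1.52065883 0.17863015 0.98076995] (4,) 0.036162142220752924
turntable 0.84 [353 183 455 255] [0.559 0.264 0.036]
turntable 0.71 [195 175 222 195] [ 0.587 -0.333  0.092]
platter 0.72 [315 154 338 183] [ 0.413 -0.     0.071]
platter 0.71 [353 185 458 253] [0.561 0.266 0.038]
platter 0.28 [373 194 397 210] [0.525 0.198 0.066]
bottle_orange 0.7 [299 223 310 252] [ 0.717 -0.007  0.067]
bottl
[... 1660 characters left out ...]
 118 496 203] [ 0.627 -0.229  0.34 ]
rest_block 0.65 [306 134 347 170] [ 0.702 -0.004  0.067]
rest_block 0.33 [430 179 450 206] [ 0.587 -0.317  0.09 ]
rest_block 0.28 [318 210 338 228] [ 0.512 -0.01   0.091]
jar_white 0.79 [231 105 254 126] [0.814 0.24  0.053]
jar_white 0.48 [255 168 269 185] [0.629 0.172 0.093]
jar_amber 0.78 [229 241 248 260] [0.427 0.234 0.094]
jar_amber 0.46 [239 212 270 228] [0.509 0.196 0.068]
reagent_tall 0.58 [184 180 213 204] [0.578 0.332 0.147]
red_cup 0.6 [311 258 339 286] [ 0.362 -0.002  0.004]
reagent_blue 0.75 [319 210 338 230] [ 0.509 -0.01   0.09 ]
reagent_purple 0.9 [459 264 480 279] [ 0.369 -0.404  0.06 ]
tape_roll 0.93 [168 259 193 280] [0.368 0.419 0.02 ]
```

View pics/top0.png

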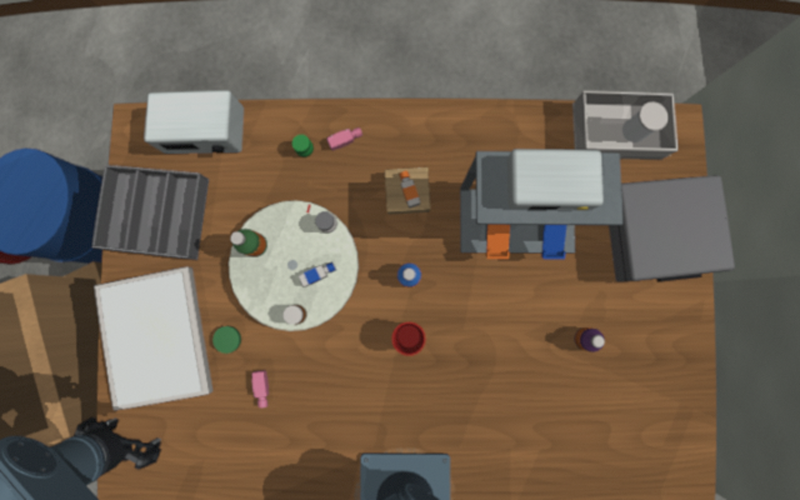

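Run:
```python
from h import *
f=grab_frame("top");save(f,"crop1.png",(175,150,295,270),5)
```

```text
(no output)
```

View pics/crop1.png

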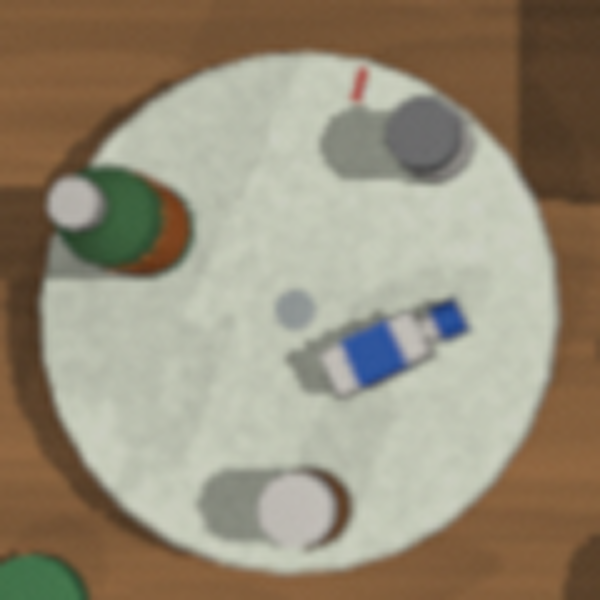

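View pics/scene0.png

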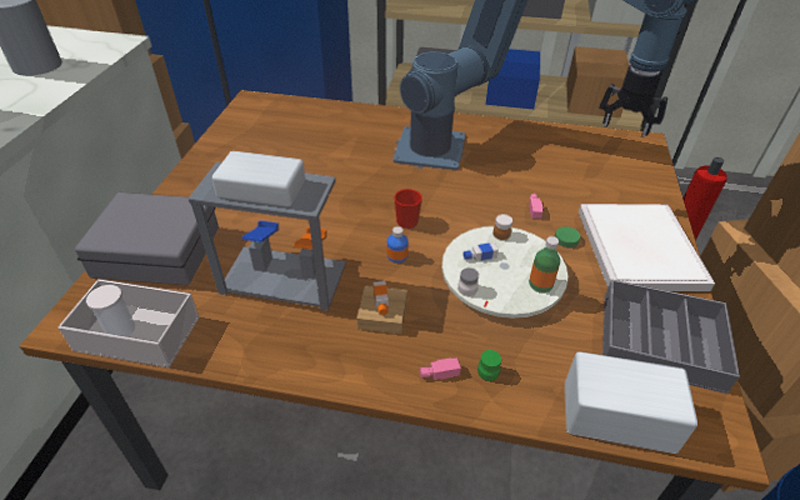

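Blue bottle on the platter at scene-top pixels (254,218), cap pointing right. The pink look-alikes are at (275,111) and (208,311) on the table, so they are not the target. The orange bottle is on the block at (327,152). The blue bay is at (442,192), partly under the shelf. Next I measure the bottle and bay precisely.

```bash
cat > m.py <<'E'
from h import *
def meas(f,n):
    P=cloud(f);c=f["color"];hsv=cv2.cvtColor(c,cv2.COLOR_RGB2HSV)
    blue=(hsv[...,0]>100)&(hsv[...,0]<130)&(hsv[...,1]>120)
    near=np.hypot(P[...,0]-.53,P[...,1]-.26)<.135
    m=near&(P[...,2]>.05)&(P[...,2]<.08)&(np.hypot(P[...,0]-.515,P[...,1]-.199)<.06)
    q=P[m];top=q[q[:,2]>.062]
    print(n,"bottle n",m.sum(),"topz",np.median(top[:,2]))
    r=cv2.minAreaRect((top[:,:2]*1000).astype(np.float32));print(" rect",r)
    qb=P[m&blue];print(" blue mean",qb.mean(0).round(4))
    mu=top[:,:2].mean(0);w,v=np.linalg.eigh(np.cov((top[:,:2]-mu).T));d=v[:,1];d*=-np.sign(d[1])
    print(" top mean",mu.round(4),"dir deg",np.degrees(np.arctan2(d[1],d[0])))
    # cap end along
    s=(q[:,:2]-mu)@d;t=(q[:,:2]-mu)@np.array([-d[1],d[0]])
    print(" along",np.percentile(s,[1,99]).round(4)," across",np.percentile(t,[2,98]).round(4))
    b=blue&(np.hypot(P[...,0]-.63,P[...,1]+.32)<.12)&(P[...,2]>.06)&(P[...,2]<.16)
    q=P[b];print(" bay",b.sum(),q.min(0).round(3),q.max(0).round(3))
    A=np.c_[q[:,:2],np.ones(len(q))];k=np.ones(len(q),bool)
    for _ in range(8):
        s=np.linalg.lstsq(A[k],q[k,2],rcond=None)[0];e=q[:,2]-A@s;k=abs(e)<.004
    print(" plane slope",np.degrees(np.arctan(np.hypot(*s[:2]))),"uphill",np.degrees(np.arctan2(s[1],s[0])),"n",k.sum(),"z at mean",q[k].mean(0))
    print(" center line z=.1: at y=-.32 x=",(.1-s[2]+s[1]*.32)/s[0])
    print(" floor rect",cv2.minAreaRect((q[k][:,:2]*1000).astype(np.float32)))
    e_=q[:,2]-A@s; print(" high pts",[x.round(3) for x in (q[e_>.008].min(0),q[e_>.008].max(0))] if (e_>.008).any() else None)
    # shelf/meter/others
    j=near&(P[...,2]>.08);
    lab,st=cv2.connectedComponentsWithStats(j.astype(np.uint8))[1:3]
    for i in range(1,len(st)):
        if st[i,4]>20:
            q=P[lab==i];zt=np.percentile(q[:,2],95);t=q[q[:,2]>zt-.012];print(" obj",t[:,:2].mean(0).round(3),zt.round(3))
    pl=(np.hypot(P[...,0]-.53,P[...,1]-.26)<.2)&(abs(P[...,2]-.04)<.008);print(" platter",cv2.minEnclosingCircle((P[pl][:,:2]*1000).astype(np.float32)))
E
python3 - <<'E'
from m import *
fs=[grab_frame(n) for n in("top","scene")]
for f,n in zip(fs,("top","scene")): meas(f,n)
f=fs[0];P=cloud(f)
k=(abs(P[...,2]-.282)<.01)&(P[...,1]<-.1)&(P[...,0]>.5);q=P[k];print("shelf",q.min(0),q.max(0),cv2.minAreaRect((q[:,:2]*1000).astype(np.float32)))
save(fs[0],"bay.png",(365,110,505,215),5)
E
```

```text
top bottle n 288 topz 0.06625352041023858
 rect ((513.6179809570312, 197.7790985107422), (28.79762077331543, 81.60517120361328), 26.02651596069336)
 blue mean [0.5123 0.2004 0.0655]
 top mean [0.5105 0.2037] dir deg -64.60455230670634
 along [-0.0333  0.0475]  across [-0.014   0.0135]
 bay 474 [ 0.548 -0.349  0.077] [ 0.618 -0.3    0.111]
 plane slope 24.132904216005034 uphill -1.0211755258906607 n 384 z at mean [ 0.58802872 -0.32378809  0.09419224]
 center line z=.1: at y=-.32 x= 0.6010617237560507
 floor rect ((586.0018310546875, -323.7568054199219), (48.48835754394531, 63.66399002075195), 89.91700744628906)
 high pts [array([ 0.548, -0.347,  0.087]), array([ 0.561, -0.3  ,  0.096])]
 obj [0.625 0.182] 0.094
 obj [0.579 0.343] 0.18
 obj [0.421 0.246] 0.094
 platter ((534.7569580078125, 259.65625), 151.09555053710938)
scene bottle n 241 topz 0.06562381320475308
 rect ((516.4835815429688, 198.7957763671875), (34.29912567138672, 79.85908508300781), 29.351070404052734)
 blue mean [0.5203 0.2002 0.0627]
 top mean [0.515  0.2064] dir deg -63.18213219314429
 along [-0.0318  0.0481]  across [-0.0154  0.0135]
 bay 270 [ 0.547 -0.35   0.076] [ 0.654 -0.301  0.123]
 plane slope 24.355162669078325 uphill -2.377007986634524 n 207 z at mean [ 0.60649072 -0.32449292  0.10150611]
 center line z=.1: at y=-.32 x= 0.6033472264823234
 floor rect ((604.5851440429688, -325.6435241699219), (98.91592407226562, 48.893829345703125), 1.1983658075332642)
 high pts [array([ 0.547, -0.349,  0.085]), array([ 0.57 , -0.301,  0.095])]
 obj [0.428 0.246] 0.094
 obj [0.586 0.345] 0.178
 obj [0.629 0.185] 0.093
 platter ((536.4478759765625, 257.5760192871094), 153.23297119140625)
shelf [ 0.59408167 -0.39896118  0.27254786] [ 0.73097362 -0.12742267  0.2919852 ] ((662.4463500976562, -263.1822204589844), (271.4538879394531, 136.82931518554688), 89.95072937011719)
```

View pics/bay.png

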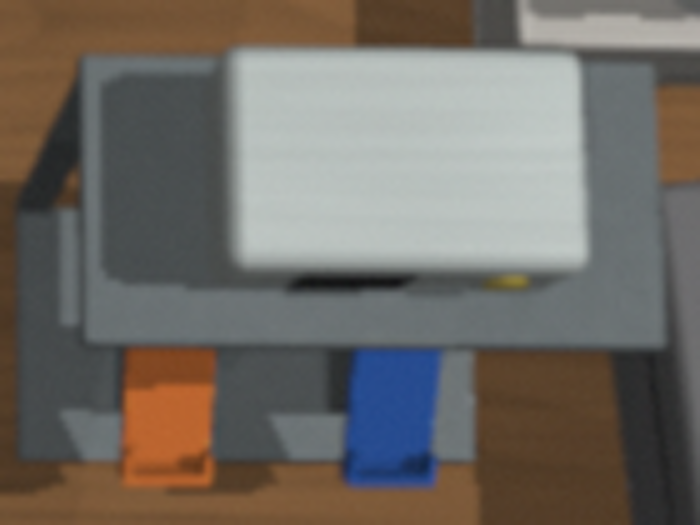

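The blue bay has no obstructions. Its lower half shows in front of the shelf edge, with the lip at the bottom (crop about (390,470)). Results:
- **Bottle:** mid at about (0.515, 0.198), cap yaw −64°, top at z = 0.066 (expected 0.068).
- **Bay floor centre:** about (0.601, −0.3245, 0.100), slope about 24–25°, yaw about 0.

Next I compute the moves.

```bash
cat > plan.py <<'E'
from h import *
def Rv(yaw_y,tilt=0):  # tool y at yaw, z down (tilt: forward)
    a=np.radians(yaw_y);y=np.array([np.cos(a),np.sin(a),0]);t=np.radians(tilt)
    z=np.array([np.sin(t),0,-np.cos(t)]);x=np.cross(y,z);return R.from_matrix(np.c_[x,y,z])
def step(p,Rg,cur=None):
    if cur is None:
        o=observe();cur=(o["tcp_pos"],R.from_quat(o["tool_rot"]))
    d=cur[1].inv().apply(np.array(p)-cur[0])/.15;w=(cur[1].inv()*Rg).as_rotvec()/.5
    k=max(1,abs(d).max(),abs(w).max())
    print("shift",d.round(3),"turn",w.round(3),"scale",round(k,2))
    return d,w
E
python3 - <<'E'
from plan import *
step([.5105,.209,.19],Rv(26))
E
```

```text
shift [-2.675 -1.143  0.275] turn [-0.     0.     1.498] scale 2.67
```

{"op": "play_rows", "data": {
  "targets": [
    [-0.95,-0.4,0,0,0,0.5,60],
    [-0.95,-0.4,0,0,0,0.5,60],
    [-0.95,-0.4,0,0,0,0.5,60],
    [-0.95,-0.4,0,0,0,0.5,60]
  ]
}}

```text
clock: 2.15
tcp_pos: [0.3128, 0.4027, 0.2314]
tool_rot: [0.306, 0.952, -0.0, 0.001]
wrist_force: [0.2, -0.3, 0.8]
gripper_width: 0.0601
gripper_force: 0.0
```

Run:
```python
from plan import *
step([.5105,.209,.19],Rv(26))
```

```text
shift [-1.823 -0.28   0.28 ] turn [0.001 0.005 0.988] scale 1.82
```

{"op": "play_rows", "data": {
  "targets": [
    [-0.9,-0.14,0,0,0,0.5,50],
    [-0.9,-0.14,0,0,0,0.5,50],
    [-0.9,-0.14,0,0,0,0.5,50],
    [-0.9,-0.14,0,0,0,0.5,50]
  ]
}}

```text
clock: 2.55
tcp_pos: [0.41, 0.3083, 0.2313]
tool_rot: [0.422, 0.906, -0.0, 0.001]
wrist_force: [-1.0, 0.1, 0.5]
gripper_width: 0.0502
gripper_force: 0.0
```

Run:
```python
from plan import *
step([.5105,.209,.19],Rv(26))
```

```text
shift [-0.937  0.087  0.277] turn [0.001 0.003 0.489] scale 1
```

{"op": "play_rows", "data": {
  "targets": [
    [-0.94,0.09,0.1,0,0,0.49,50],
    [-0.94,0.09,0.1,0,0,0.49,50],
    [-0.94,0.09,0.2,0,0,0.49,50],
    [-0.94,0.09,0.28,0,0,0.49,50],
    [-0.94,0.09,0.28,0,0,0.49,50]
  ]
}}

```text
clock: 3.05
tcp_pos: [0.5069, 0.212, 0.187]
tool_rot: [0.529, 0.849, -0.001, -0.002]
wrist_force: [-0.2, -0.7, -0.2]
gripper_width: 0.0497
gripper_force: 0.0
```

Run:
```python
from plan import *
f=grab_frame("top");g=grab_frame("scene");P=cloud(f)
o=observe();print(o["tcp_pos"],R.from_quat(o["tool_rot"]).as_matrix()[:,1],o["joints"].round(2))
a=cv2.cvtColor(f["color"],4)[150:270,175:295];b=cv2.cvtColor(g["color"],4)[150:270,345:465]
cv2.imwrite("pics/g1.png",cv2.resize(np.hstack([a,b]),(800,400),interpolation=cv2.INTER_CUBIC))
```

```text
[0.50725666 0.21319342 0.18923118] [ 0.89636816  0.44330904 -0.00109968] [ 0.19  0.29  1.6   0.    1.25 -0.26]
```

View pics/g1.png

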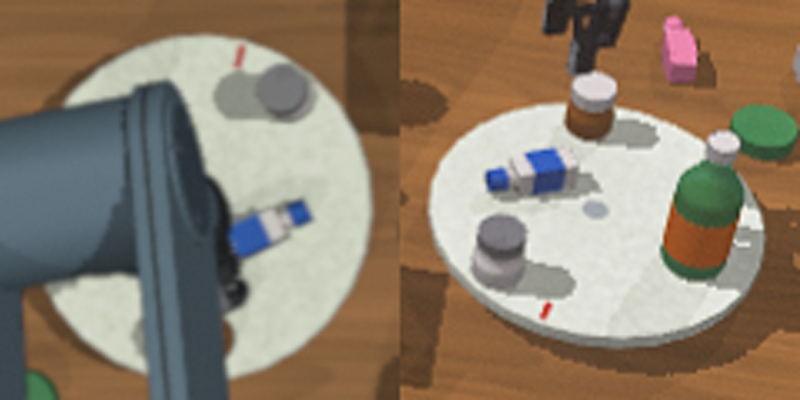

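The platter is unmoved and the gripper sits behind and above the bottle (bottle at left-panel (265,235)). The jars stand clear of both fingers. Descending in stages.

Run:
```python
from plan import *
print(observe()["tcp_pos"]);step([.5105,.209,.085],Rv(26))
```

```text
[0.50725666 0.21319342 0.18923118]
shift [-0.035  0.008  0.695] turn [-0.002 -0.002  0.011] scale 1
```

{"op": "play_rows", "data": {
  "targets": [
    [-0.03,0.01,0.3,0,0,0.01,50],
    [-0.03,0.01,0.6,0,0,0.01,50],
    [-0.03,0.01,0.69,0,0,0.01,50],
    [-0.03,0.01,0.69,0,0,0.01,50],
    [-0.03,0.01,0.69,0,0,0.01,50]
  ]
}}

```text
clock: 3.65
tcp_pos: [0.512, 0.2099, 0.0872]
tool_rot: [0.529, 0.848, 0.001, 0.001]
wrist_force: [0.8, 0.6, -0.0]
gripper_width: 0.0503
gripper_force: 0.0
```

Run:
```python
from plan import *
o=observe();print(o["tcp_pos"],o["wrist_force"]);step([.5105,.209,.046],Rv(26))
f=grab_frame("scene");save(f,"g2.png",(350,160,450,250),6)
```

```text
[0.51204154 0.20990017 0.08722108] [ 0.80590204  0.58079364 -0.01967051]
shift [-0.001 -0.012  0.275] turn [0.004 0.001 0.002] scale 1
```

View pics/g2.png

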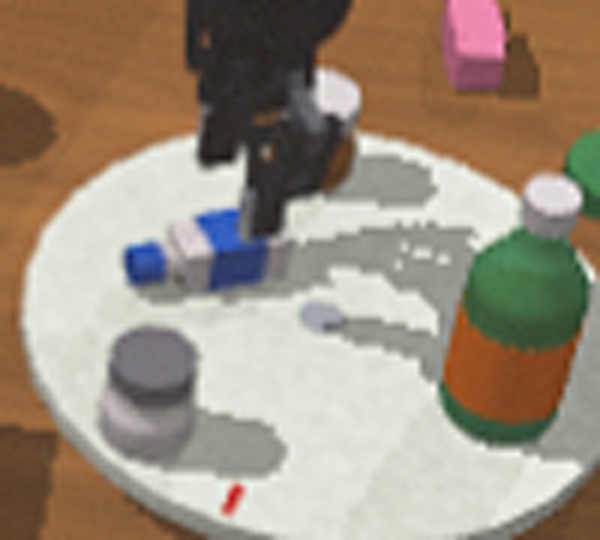

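The near finger is at crop (265,220) and the far one at (215,150), so they straddle the bottle body. Descending slowly.

{"op": "play_rows", "data": {
  "targets": [
    [0,-0.01,0.1,0,0,0,50],
    [0,-0.01,0.2,0,0,0,50],
    [0,-0.01,0.27,0,0,0,50],
    [0,-0.01,0.27,0,0,0,50]
  ]
}}

```text
clock: 4.1
tcp_pos: [0.5102, 0.208, 0.0453]
tool_rot: [0.53, 0.848, -0.0, -0.0]
wrist_force: [0.1, 0.2, 0.1]
gripper_width: 0.0503
gripper_force: 0.0
```

No contact. Closing.

{"op": "play_rows", "data": {
  "targets": [
    [0,0,0,0,0,0,40],
    [0,0,0,0,0,0,32],
    [0,0,0,0,0,0,20],
    [0,0,0,0,0,0,20],
    [0,0,0,0,0,0,20]
  ],
  "force": 40
}}

```text
clock: 4.6
tcp_pos: [0.5114, 0.208, 0.0465]
tool_rot: [0.53, 0.848, 0.001, 0.001]
wrist_force: [0.2, -0.0, 6.5]
gripper_width: 0.0275
gripper_force: 40.4
```

Gripped at 28 mm. Lifting straight up.

{"op": "play_rows", "data": {
  "targets": [
    [0,0,-0.07,0,0,0,20],
    [0,0,-0.2,0,0,0,20],
    [0,0,-0.45,0,0,0,20],
    [0,0,-0.75,0,0,0,20],
    [0,0,-1,0,0,0,20]
  ]
}}

```text
clock: 5.1
tcp_pos: [0.5104, 0.2078, 0.1979]
tool_rot: [0.53, 0.848, 0.0, 0.0]
wrist_force: [1.4, 0.5, -0.8]
gripper_width: 0.0276
gripper_force: 39.6
```

Run:
```python
from plan import *
f=grab_frame("scene");o=observe();print(o["tcp_pos"],o["gripper_width"],o["gripper_force"],o["wrist_force"])
save(f,"g3.png",(330,120,470,260),4)
P=cloud(f);hsv=cv2.cvtColor(f["color"],cv2.COLOR_RGB2HSV)
m=(hsv[...,0]>100)&(hsv[...,0]<130)&(hsv[...,1]>120)&(np.hypot(P[...,0]-.52,P[...,1]-.2)<.08)&(P[...,2]>.12)
print(m.sum(),P[m].mean(0) if m.any() else 0)
step([.46,-.0,.25],Rv(58))
```

```text
[0.513645   0.20853959 0.20460494] 0.026958790888734683 39.65044856071472 [3.74865754 1.52078182 4.72313746]
62 [0.52666341 0.17956372 0.21694186]
shift [-1.094 -0.927 -0.31 ] turn [ 0.02   0.012 -1.118] scale 1.12
```

View pics/g3.png

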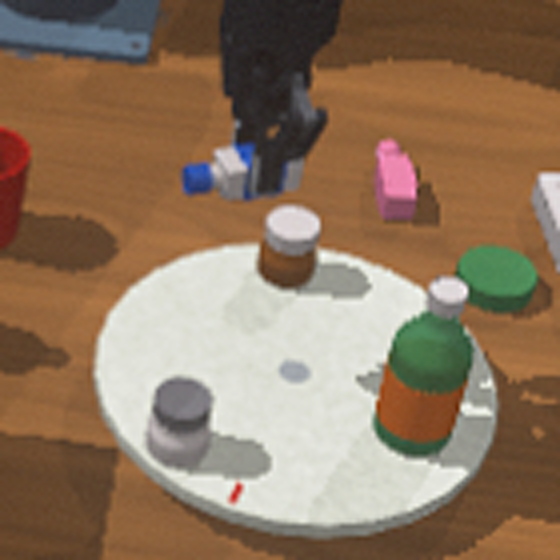

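The bottle is held level (cap at crop (197,178)) and the jars and tall bottle stand undisturbed. Moving toward the rack.

{"op": "play_rows", "data": {
  "targets": [
    [-0.2,-0.17,-0.1,0,0,-0.15,20],
    [-0.45,-0.4,-0.25,0,0,-0.4,20],
    [-0.7,-0.6,-0.3,0,0,-0.65,20],
    [-0.95,-0.8,-0.3,0,0,-0.9,20],
    [-1,-0.85,-0.3,0,0,-1,20]
  ]
}}

```text
clock: 5.65
tcp_pos: [0.4605, 0.0139, 0.2411]
tool_rot: [0.303, 0.953, -0.001, 0.001]
wrist_force: [0.9, 0.6, -0.2]
gripper_width: 0.0268
gripper_force: 39.8
```

Run:
```python
from plan import *
step([.45,-.16,.25],Rv(74))
```

```text
shift [-0.613 -0.987 -0.057] turn [-0.002  0.003 -0.674] scale 1
```

{"op": "play_rows", "data": {
  "targets": [
    [-0.15,-0.25,-0.05,0,0,-0.15,20],
    [-0.3,-0.5,-0.05,0,0,-0.35,20],
    [-0.47,-0.75,-0.05,0,0,-0.5,20],
    [-0.6,-0.97,-0.05,0,0,-0.67,20],
    [-0.6,-0.97,-0.05,0,0,-0.67,20]
  ]
}}

```text
clock: 6.15
tcp_pos: [0.45, -0.158, 0.2479]
tool_rot: [0.142, 0.99, -0.001, 0.0]
wrist_force: [0.2, 0.7, -1.0]
gripper_width: 0.0273
gripper_force: 39.9
```

Run:
```python
from plan import *
step([.46,-.3245,.25],Rv(90,12))
```

```text
shift [-0.377 -1.046 -0.012] turn [-0.064 -0.416 -0.569] scale 1.05
```

{"op": "play_rows", "data": {
  "targets": [
    [-0.1,-0.25,0,-0.01,-0.1,-0.12,20],
    [-0.2,-0.5,0,-0.03,-0.2,-0.27,20],
    [-0.3,-0.77,0,-0.04,-0.3,-0.42,20],
    [-0.37,-1,0,-0.06,-0.41,-0.57,20],
    [-0.37,-1,0,-0.06,-0.41,-0.57,20]
  ]
}}

```text
clock: 6.65
tcp_pos: [0.4608, -0.317, 0.2475]
tool_rot: [0.0, 0.995, -0.0, 0.103]
wrist_force: [-0.9, 0.7, -0.6]
gripper_width: 0.0271
gripper_force: 40.0
```

Run:
```python
from plan import *
print(observe()["joints"].round(2))
step([.53,-.3245,.215],Rv(90,25))
```

```text
[-0.91  0.16  1.63  0.17  1.22 -2.53]
shift [-0.407 -0.049  0.307] turn [-0.002 -0.458 -0.   ] scale 1
```

{"op": "play_rows", "data": {
  "targets": [
    [-0.1,-0.02,0.08,0,-0.1,0,20],
    [-0.2,-0.04,0.16,0,-0.23,0,20],
    [-0.3,-0.05,0.24,0,-0.35,0,20],
    [-0.4,-0.05,0.3,0,-0.46,0,20],
    [-0.4,-0.05,0.3,0,-0.46,0,20]
  ]
}}

```text
clock: 7.15
tcp_pos: [0.5297, -0.3179, 0.2143]
tool_rot: [-0.001, 0.976, 0.003, 0.216]
wrist_force: [0.3, 0.2, -0.6]
gripper_width: 0.0271
gripper_force: 40.0
```

Run:
```python
from plan import *
o=observe();Rm=R.from_quat(o["tool_rot"]).as_matrix();print(o["tcp_pos"],Rm.round(3).tolist(),o["joints"].round(2))
C=np.array([.601,-.3245,.1]);a=np.radians(25)
B=np.array([[np.cos(a),0,np.sin(a)],[0,1,0],[-np.sin(a),0,np.cos(a)]])
for n in("scene","top"):
    f=grab_frame(n);P=cloud(f);hsv=cv2.cvtColor(f["color"],cv2.COLOR_RGB2HSV)
    L=(P-C)@B.T  # floor frame
    m=(abs(L[...,1])<.03)&(abs(L[...,0])<.09)&(L[...,2]>.08)&(L[...,2]<.2)&(f["z_map"]>0)
    bl=m&(hsv[...,0]>100)&(hsv[...,0]<130)&(hsv[...,1]>120)
    print(n,m.sum(),bl.sum()); 
    if bl.sum()>5: q=L[bl];print(" blue in floor frame",np.percentile(q,[2,50,98],axis=0).round(4).tolist())
    wh=m&(hsv[...,1]<50)&(hsv[...,2]>110)
    if wh.sum()>5: q=L[wh];print(" white",np.percentile(q,[2,50,98],axis=0).round(4).tolist())
    if n=="scene": im=cv2.cvtColor(f["color"],4)[110:250,140:290]
    else: im2=cv2.cvtColor(f["color"],4)[110:250,360:510]
cv2.imwrite("pics/p1.png",cv2.resize(np.hstack([im,im2]),(800,373),interpolation=cv2.INTER_CUBIC))
print((o["tcp_pos"]-C)@B.T)
```

```text
[ 0.52972599 -0.31793776  0.21431811] [[-0.907, -0.003, 0.421], [-0.001, 1.0, 0.006], [-0.421, 0.005, -0.907]] [-0.92  0.21  1.73  0.42  0.98 -2.7 ]
scene 69 0
top 606 116
 blue in floor frame [[-0.0221, -0.0071, 0.1388], [-0.0065, 0.0057, 0.153], [0.034, 0.0203, 0.1698]]
 white [[-0.0045, -0.0287, 0.1475], [0.0793, 0.0038, 0.1656], [0.0897, 0.0278, 0.173]]
[-0.01628327  0.00656224  0.13372909]
```

View pics/p1.png

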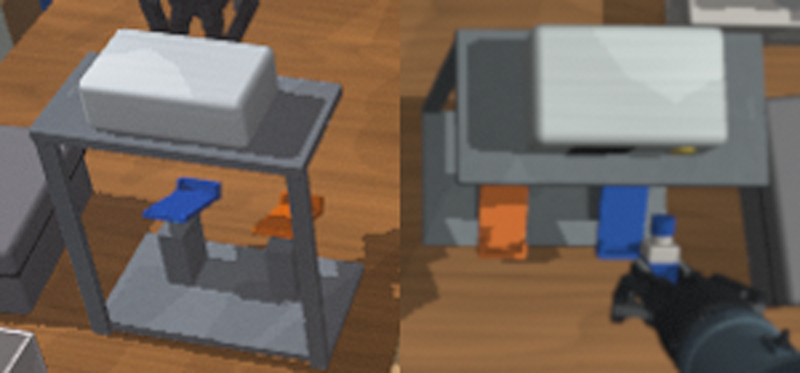

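In the top panel the bottle is held in front of the shelf with its cap uphill, and the gripper is clear of the shelf edge. The right-hand offset is mostly parallax, but 6 mm in y is real. Correcting y and approaching along the floor normal.

```bash
cat >> plan.py <<'E'
C=np.array([.601,-.3245,.1]);_a=np.radians(25)
B=np.array([[np.cos(_a),0,np.sin(_a)],[0,1,0],[-np.sin(_a),0,np.cos(_a)]])
def fl(q): return C+np.array(q)@B
def now(): 
    o=observe();print("floor frame",((o["tcp_pos"]-C)@B.T).round(4),o["wrist_force"].round(1))
E
python3 - <<'E'
from plan import *
now();step(fl([-.009,0,.035]),Rv(90,25))
E
```

```text
floor frame [-0.0156  0.0054  0.1353] [ 0.3 -0.  -0.4]
shift [-0.045 -0.038  0.668] turn [ 0.007 -0.004  0.005] scale 1
```

{"op": "play_rows", "data": {
  "targets": [
    [-0.04,-0.04,0.1,0,0,0,20],
    [-0.04,-0.04,0.25,0,0,0,20],
    [-0.04,-0.04,0.4,0,0,0,20],
    [-0.04,-0.04,0.55,0,0,0,20],
    [-0.04,-0.04,0.66,0,0,0,20]
  ]
}}

```text
clock: 7.75
tcp_pos: [0.5777, -0.3255, 0.1285]
tool_rot: [-0.002, 0.976, 0.001, 0.216]
wrist_force: [-1.0, 0.1, -0.4]
gripper_width: 0.0274
gripper_force: 40.0
```

{"op": "play_rows", "data": {
  "targets": [
    [0,0,0,0,0,0,20],
    [0,0,0,0,0,0,20]
  ]
}}

```text
clock: 7.95
tcp_pos: [0.5775, -0.3259, 0.1296]
tool_rot: [-0.002, 0.976, 0.001, 0.216]
wrist_force: [0.7, -0.1, -0.5]
gripper_width: 0.0272
gripper_force: 40.0
```

Run:
```python
from plan import *
for n in("scene","top"):
    f=grab_frame(n);P=cloud(f);hsv=cv2.cvtColor(f["color"],cv2.COLOR_RGB2HSV)
    L=(P-C)@B.T
    m=(abs(L[...,1])<.035)&(abs(L[...,0])<.09)&(L[...,2]>.015)&(L[...,2]<.075)&(f["z_map"]>0)
    bl=m&(hsv[...,0]>100)&(hsv[...,0]<130)&(hsv[...,1]>120)
    wh=m&(hsv[...,1]<60)&(hsv[...,2]>110)
    for k,v in(("blue",bl),("white",wh)):
        if v.sum()>5: q=L[v];print(n,k,v.sum(),np.percentile(q,[2,50,98],axis=0).round(4).tolist())
now();step(fl([-.009,0,.0085]),Rv(90,25))
```

```text
scene blue 43 [[0.0313, -0.0081, 0.0366], [0.0424, 0.0012, 0.0452], [0.0468, 0.0083, 0.0526]]
scene white 24 [[0.0133, -0.0123, 0.0322], [0.0183, 0.0083, 0.0395], [0.0443, 0.0121, 0.0501]]
top blue 74 [[-0.012, -0.0159, 0.0357], [-0.0006, -0.0016, 0.0558], [0.0347, 0.0256, 0.0606]]
top white 81 [[0.0017, -0.0196, 0.0453], [0.0117, -0.0016, 0.0568], [0.0231, 0.0102, 0.0602]]
floor frame [-0.0083 -0.0021  0.0375] [-0.5 -0.6 -0.5]
shift [0.005 0.014 0.193] turn [0.001 0.003 0.007] scale 1
```

Cap end is at about +0.045 and y offset is under 2 mm, both consistent with the plan. Lowering to contact.

{"op": "play_rows", "data": {
  "targets": [
    [0,0.01,0.06,0,0,0,20],
    [0,0.01,0.12,0,0,0,20],
    [0,0.01,0.16,0,0,0,20],
    [0,0.01,0.18,0,0,0,20],
    [0,0.01,0.19,0,0,0,20]
  ]
}}

```text
clock: 8.55
tcp_pos: [0.5888, -0.3242, 0.1028]
tool_rot: [-0.002, 0.976, 0.001, 0.216]
wrist_force: [-14.1, 2.5, 13.7]
gripper_width: 0.0272
gripper_force: 42.6
```

Run:
```python
from plan import *
now();step(fl([-.009,0,.0065]),Rv(90,25))
```

```text
floor frame [-0.0098  0.0003  0.0077] [-14.1   2.5  13.7]
shift [-0.006 -0.002  0.008] turn [ 0.006 -0.002  0.006] scale 1
```

In contact with the floor: about 18 N, along the slope normal. Easing back slightly and releasing.

{"op": "play_rows", "data": {
  "targets": [
    [0,0,-0.005,0,0,0,20],
    [0,0,-0.008,0,0,0,27],
    [0,0,-0.008,0,0,0,34],
    [0,0,-0.008,0,0,0,44],
    [0,0,-0.008,0,0,0,48]
  ],
  "force": 20
}}

```text
clock: 9.05
tcp_pos: [0.5889, -0.3248, 0.1043]
tool_rot: [-0.002, 0.976, 0.0, 0.217]
wrist_force: [-0.5, -0.2, -0.1]
gripper_width: 0.0481
gripper_force: 0.0
```

{"op": "play_rows", "data": {
  "targets": [
    [0,0,0,0,0,0,48],
    [0,0,-0.1,0,0,0,48],
    [0,0,-0.35,0,0,0,48],
    [0,0,-0.65,0,0,0,48],
    [0,0,-0.95,0,0,0,48]
  ]
}}

```text
clock: 9.55
tcp_pos: [0.5274, -0.3246, 0.2352]
tool_rot: [-0.002, 0.976, 0.001, 0.216]
wrist_force: [0.7, -0.8, 0.5]
gripper_width: 0.0479
gripper_force: 0.0
```

{"op": "play_rows", "data": {
  "targets": [
    [0.5,0,-0.4,0,0,0,48],
    [0.9,0,-0.7,0,0,0,48],
    [0.9,0,-0.7,0,0,0,48],
    [0.9,0,-0.7,0,0,0,48]
  ]
}}

```text
clock: 9.95
tcp_pos: [0.359, -0.3253, 0.2733]
tool_rot: [-0.001, 0.976, -0.001, 0.216]
wrist_force: [-0.4, -0.5, 0.9]
gripper_width: 0.048
gripper_force: 0.0
```

Run:
```python
from plan import *
ims=[]
for n in("scene","top"):
    f=grab_frame(n);P=cloud(f);hsv=cv2.cvtColor(f["color"],cv2.COLOR_RGB2HSV)
    L=(P-C)@B.T
    m=(abs(L[...,1])<.035)&(abs(L[...,0])<.08)&(L[...,2]>.014)&(L[...,2]<.05)&(f["z_map"]>0)
    bl=m&(hsv[...,0]>100)&(hsv[...,0]<130)&(hsv[...,1]>120)
    wh=m&(hsv[...,1]<60)&(hsv[...,2]>110)
    for k,v in(("blue",bl),("white",wh)):
        if v.sum()>5: q=L[v];print(n,k,v.sum(),np.percentile(q,[2,50,98],axis=0).round(4).tolist())
    im=cv2.cvtColor(f["color"],4)
    ims+=[im[120:240,180:300] if n=="scene" else im[130:230,390:490]]
    if n=="top": ims+=[im[150:270,175:295]]
cv2.imwrite("pics/end.png",np.hstack([cv2.resize(i,(266,266),interpolation=cv2.INTER_CUBIC) for i in ims]))
o=observe();print(o["tcp_pos"],o["wrist_force"],o["clock"])
```

```text
scene blue 57 [[-0.0266, -0.0129, 0.0146], [-0.0019, 0.0038, 0.0224], [0.0449, 0.0132, 0.0284]]
scene white 46 [[-0.0379, -0.0136, 0.0146], [0.013, 0.0023, 0.0255], [0.0216, 0.0124, 0.0278]]
top blue 119 [[-0.049, -0.0141, 0.0143], [-0.014, 0.0032, 0.0272], [-0.0005, 0.0206, 0.0331]]
top white 127 [[-0.0418, -0.0123, 0.0173], [0.0044, 0.0013, 0.0273], [0.0218, 0.0132, 0.0327]]
[ 0.35961583 -0.32620163  0.27323766] [-0.39425981 -0.14644616 -0.81567845] 10.05
```

View pics/end.png

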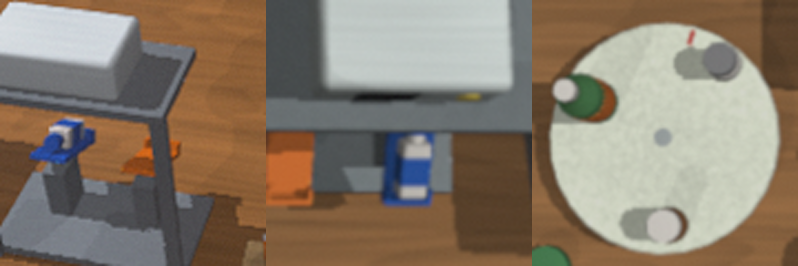

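The bottle lies flat on the blue bay with its cap uphill: middle about +2 mm along, about 0 mm across, top 28 mm above the floor. The turntable and its three items are as they were, with the red mark in the same place. Handing in.

```bash
python3 -c "
from h import *
print(sign_off())"
```

```text
the job is handed in; nothing more can be done
None
```

The blue bottle is off the turntable and released flat on the blue bay, cap uphill and base between the ears; the two jars and tall bottle still stand on the turntable, and the job is handed in, though no verdict was returned.

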